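Switch on the grey-scale reader and check the grey card

TASK

Check the grey card for the copy stand: turn the selector knob on the sloping console clockwise from its left mark through two clicks, so that it sits in its right-hand click position, and let go. Then take the hand reader from its cradle and, holding it upright, press its spring nose gently in on the centre of the white end patch, then of the middle patch, then of the black end patch of the card. Stand the reader back in its cradle, and do not disturb the other things on the desk.

Things in the scene. Friction and masses are not known exactly. Their poses are not given: they have to be found in the camera images.
- console: Light grey case, 200 deep (x) x 220 wide (y) x 144 high, fixed; origin under its centre, x away from its front. Above a 35 mm high front a dark panel slopes up at 35 degrees from level for 190 mm. Display at the panel's upper left, pointer knob at its right. Three white ticks round the knob, 60 degrees apart, mark its click positions: left (start), middle (straight up the slope), right (goal).
- selector_grip (a point): Black pointer knob on the sloping panel: the point on its axis at the top of its grip bar. z: the turning axis, out of the panel, leaning 35 degrees from vertical to the console's front. x: along the bar to its pointer end (white line). Bar 12 wide, 40 long (45 with the point), 22 high, on a round skirt 46 in diameter, 8 thick (its top is 22 mm below this point, the panel 32 mm below).
- selector (a joint): Turn of the knob, rad, growing clockwise seen from outside the panel: 0 = left click position (start), 1.05 = middle, 2.09 = right; stops 0.1 beyond each end. A click spring holds it: leaving a position takes about 0.16 N m, then less and less up to the hump midway to the next (0.52 and 1.57 rad). Let go before the hump it springs back; past the hump it snaps into the next position.
- cradle: Dark block, 72 (x) x 64 (y) x 46 high, fixed, with a rectangular pocket 35 (x) x 29 (y), 26 deep, in its top that holds the reader upright; the pocket's floor is 20 mm above the desk, with a 15 mm square hole for the reader's nose. Origin at the centre of the underside.
- reader: Hand reader: upright light grey body, 31 (x) x 25 (y), 116 high, tapered dark ends, about 0.14 kg. Origin at the centre of its lower shoulder, z up along the body; flat sides from 12 to 102 mm above the origin. Below the shoulder a steel spring nose sticks out 16 mm. In the cradle its origin is 20 mm above the desk and its x, y are along the cradle's.
- nose_tip (a point): Centre of the flat end of the reader's nose, a steel pin of 10 mm diameter, 16 mm below the reader's origin when not pressed.
- nose (a joint): How far the nose is pushed up into the reader, m: 0 free to 0.005 at its stop; the spring gives 1.5 N at first, 4 N at the stop. A reading needs the nose in by 0.0015 or more, for 0.2 s.
- card: Grey-scale card, 48 (x) x 186 (y) x 4 mm, fixed flat on the desk, with a row of five patches along y, 34 x 31 mm each at 35 mm pitch, from white at its +y end through greys to black at its -y end. Origin at the centre of the underside.
- patch_white (a point): Centre of the white end patch, on the card's upper face.
- patch_mid (a point): Centre of the middle (third) patch, on the card's upper face.
- patch_black (a point): Centre of the black end patch, on the card's upper face.
- weight_a: Bystander: steel sheet weight, 110 x 28 x 16 with a 14 mm stub on top, origin under its centre.
- weight_b: Bystander: a second such steel weight.
- glue: Bystander: white bottle, 42 diameter, 115 high, origin under its centre.
- lens_cap: Bystander: black lens cap, 72 diameter, 11 high, origin under its centre.
- magnifier: Bystander: domed desk magnifier, 64 diameter, 29 high, origin under its centre.
- brush: Bystander: small brush lying on its side, 170 long, along its x, about 20 high, origin under its centre.
- slip_box: Bystander: small cardboard box, 60 x 85 x 39, origin under its centre.
There are look-alikes about, which are no part of the job. Leave any blue look-alike of the reader alone.

How it is judged:
By the outcome, as a careful person would: the job done as asked, in the order asked, and still so for the second after the job is handed in, with the robot touching nothing.
It also fails if it takes over 64 s, if anything falls off the work surface, if the arm or the gripper's body presses on something with over 40 N, if the wrist force passes 120 N, or if a joint passes its speed limit or range.

ROBOT

A 7-joint arm with a two-finger parallel gripper is mounted at the origin on the work surface. World frame = base frame: x ahead of the robot, y to its left, z up, the work surface at z = 0. Lengths are in m, angles in rad, forces in N, time in s.
With the tool pointing down it reaches from about 0.35 to 0.9 m from the base axis. Payload 7.2 kg.
Tool frame: the origin (TCP) lies at the very end of the fingers, on their centre line; the grasp point (between the pads) lies r.pinch_z behind it (r.pinch_z is the distance from the TCP to the grasp point, in m); z points along the fingers, y is the direction in which the jaws open and shut (so a half turn about z gives the same grasp; the last joint's range is limited). The gripper opens to 88 mm and grips with 3 to 60 N. Pads are 20 mm wide; open, the fingers measure 115 mm over their backs; the gripper's body (75 mm by 178 mm) begins 61 mm behind the grasp point.
Start: joints at [1.217, 0.411, -0.013, 1.596, 0.006, 1.134, -0.082], TCP at [0.176, -0.6, 0.223] pointing down, gripper open.
Joint ranges: [-2.95, 2.95], [-0.29, 1.99], [-1.47, 1.44], [0.14, 2.54], [-1.03, 4.17], [0.13, 1.85], [-2.86, 2.86]. Speed limits (rad/s): [2.39, 2.39, 3.01, 3.01, 3.14, 3.14, 3.14].

INTERFACE

Orientations are given as a 3x3 rotation matrix whose columns are the frame's x, y, z axes.
In Python, from station import r gives the robot as it stands.
- The arm moves only by the shell command python3 -m creep 'ROWS' [FORCE]. ROWS is JSON, a list that holds one entry, the list of rows, each a list of 7 numbers: the turn, a rotation vector about the tool's x, y, z in degrees, then the shift along the tool's x, y, z in mm, then the closure in counts, from 0 (fully open) to 255 (shut). A call has exactly 10 rows; each row shifts and turns the commanded pose from where the row before left it, along the tool's axes as they then stand; what a row does not reach is not made up. A row lasts 1/8 s, in which the tool goes at most 62.5 mm and 10.7 degrees, less where a joint would pass 70% of its speed; a pose out of reach is approached as far as the arm can. A call with a gripper value outside its range is refused whole. The fingers move at their own pace and stop on an object; FORCE is the grip in N (left out, the last holds). Time passes only in rows, so rows that do not move let the fingers close, or fill a call up. It gives the time, the measured TCP pose, the force and the opening at its end, in the units of the state.
- r.get_obs(): the state, without advancing time (a new reading comes with each control period).
- r.capture(name): name is "scene" or "top" or "wrist"; returns (picture, depth): 384x512x3 uint8, red, green, blue; 384x512 float32, m along the optical axis (not along the pixel's ray), 0 where there is no reading.
- r.camera_params(name): a dict with "vfov" (degrees; the focal length in pixels is half the picture's height over the tangent of half this angle, whatever the lens; pixels are square), "cx", "cy" (the principal point, pixels), "rvec" (rotation vector, rad) and "tvec" (3), from world to camera coordinates, as OpenCV has them; the wrist camera has in their place "tool_from_camera" (4x4, takes a point from camera to tool coordinates, whose origin is the TCP and whose axes are the flange's). Camera axes: x right, y down, z forward; pixel columns grow to the right and rows downward; lengths in m; the calibration is good to about 2 mm. A picture is of the moment at which its call begins: read the wrist's pose just before it. camera_params takes no time and is no camera call.
- r.hand_in(): hands the job in, once; it reports no verdict.
The state is a dict: "time": time; "qpos": joint angles; "joint_velocities": joint speeds; "joint_torque": joint torques, N m; "eef_pos": TCP position; "orientation": TCP orientation; "force": force on the tool from outside, world axes, zero at the start; "ft_torque": the same for the moment, N m; "grip_width": finger opening in m.
Only numpy, scipy, OpenCV 4.12 (cv2) and the standard library are available. Lean on these libraries where they do the work, as an engineer would, in place of code of your own. Each camera call takes 0.05 s, during which the arm holds its last target.

## Working session

There is one attempt and no reset: what is moved stays moved. The work goes in short steps, Python scripts to look and compute and a shell command to move; the robot and the scene stay as the last step left them, time stands still between calls to the robot, and variables do not carry over. Pictures are saved under pics/ and viewed, and the job is handed in when it is done.

```bash
ls; mkdir -p pics
python3 - <<'E'
from station import r
import cv2, numpy as np
print(r.get_obs()); print(r.pinch_z)
for n in ("scene","top","wrist"):
    print(n, r.camera_params(n))
for n in ("scene","top"):
    p,d=r.capture(n); cv2.imwrite(f"pics/{n}0.png",p[:,:,::-1]); np.savez(f"pics/{n}0.npz",p=p,d=d)
E
```

```text
pics
{'time': 0.0, 'qpos': array([ 1.21678543,  0.41185848, -0.01272009,  1.59701909,  0.00558253,
        1.13430079, -0.08219776]), 'joint_velocities': array([ 0.00082666, -0.00142508, -0.00159773,  0.00109549, -0.00061517,
       -0.00040639,  0.0003052 ]), 'joint_torque': array([-5.69404510e-04, -5.87940431e+01,  6.41661510e-01, -2.91074431e+01,
       -5.38611528e-02,  1.82453758e-02,  1.91698819e-04]), 'eef_pos': array([ 0.17604046, -0.59918001,  0.22184505]), 'orientation': array([[ 9.59425783e-01,  2.81960800e-01, -5.23621677e-04],
       [ 2.81961271e-01, -9.59424678e-01,  1.45927906e-03],
       [-9.09160673e-05, -1.54771099e-03, -9.99998798e-01]]), 'force': array([-0.14260343,  0.18537232, -0.05429468]), 'ft_torque': array([ 0.05009582, -0.01436541, -0.01972106]), 'grip_width': 0.0875342349506311}
0.0187
scene {'vfov': 42.34843090566831, 'cx': 252.22613642732856, 'cy': 185.21584389208573, 'rvec': array([ 2.25730205,  1.04520992, -0.40566433]), 'tvec': array([-0.34584017, -0.31842551,  1.758583  ])}
top {'vfov': 47.60701598306813, 'cx': 250.3297660038559, 'cy': 190.52095556117496, 'rvec': array([ 2.12646865, -2.18504098,  0.12366715]), 'tvec': array([-0.00864885,  0.60124707,  1.48362602])}
wrist {'vfov': 71.13665425878517, 'cx': 255.20499747649518, 'cy': 189.28011862840972, 'tool_from_camera': array([[ 6.12507108e-04, -9.68401625e-01, -2.49395104e-01,
         6.74283439e-02],
       [ 9.99999806e-01,  6.22443445e-04,  3.90213948e-05,
        -7.79629702e-06],
       [ 1.17445965e-04, -2.49395079e-01,  9.68401818e-01,
        -1.61539714e-01],
       [ 0.00000000e+00,  0.00000000e+00,  0.00000000e+00,
         1.00000000e+00]])}
```

View pics/scene0.png

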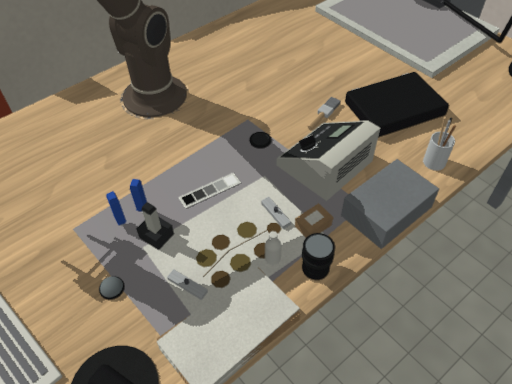

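View pics/top0.png

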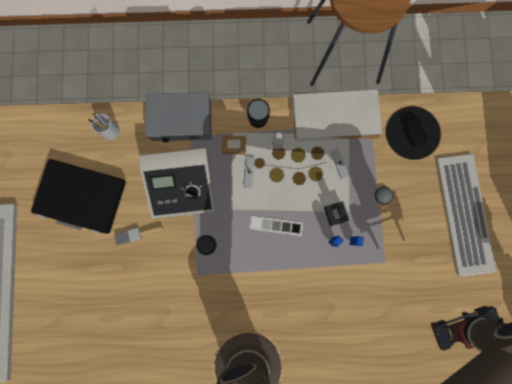

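The top view shows the console at (178,183) with its knob at (193,190), the card at (276,226) with its white end on the left (+y), and the cradle with a grey reader at (336,213). Blue look-alikes stand at (336,241) and (357,240). The scene view has the grey reader at (152,222) and the blue ones at (117,208) and (138,195). Next I'll write helpers and take close crops.

```bash
cat > h.py <<'E'
import numpy as np, cv2
from station import r
def cam(name,obs=None):
    c=r.camera_params(name); f=192/np.tan(np.radians(c['vfov']/2))
    K=np.array([[f,0,c['cx']],[0,f,c['cy']],[0,0,1.]])
    if name=='wrist':
        T=np.eye(4);T[:3,:3]=obs['orientation'];T[:3,3]=obs['eef_pos']
        W=T@c['tool_from_camera']; return K,W[:3,:3],W[:3,3]   # world_from_cam R, centre
    R=cv2.Rodrigues(c['rvec'])[0]; return K,R.T,-R.T@c['tvec']
def ray(C,uv):
    K,R,o=C; d=R@np.linalg.inv(K)@np.array([uv[0],uv[1],1.]); return o,d
def onplane(C,uv,z=0,n=(0,0,1),p0=None):
    o,d=ray(C,uv); n=np.array(n,float); p0=np.array([0,0,z]) if p0 is None else np.array(p0)
    return o+d*((p0-o)@n)/(d@n)
def proj(C,P):
    K,R,o=C; q=K@(R.T@(np.array(P)-o)); return q[:2]/q[2]
def cross(rays):
    A=np.zeros((3,3));b=np.zeros(3)
    for o,d in rays:
        d=d/np.linalg.norm(d);M=np.eye(3)-np.outer(d,d);A+=M;b+=M@o
    return np.linalg.solve(A,b)
def cloud(C,dep):
    K,R,o=C; v,u=np.mgrid[:384,:512]; X=np.stack([(u-K[0,2])/K[0,0]*dep,(v-K[1,2])/K[1,1]*dep,dep],-1)
    return X@R.T+o
def crop(img,x0,y0,x1,y1,s,name):
    cv2.imwrite(name,cv2.resize(img[y0:y1,x0:x1,::-1],None,fx=s,fy=s,interpolation=cv2.INTER_CUBIC))
E
python3 - <<'E'
from h import *
t=np.load('pics/top0.npz');s=np.load('pics/scene0.npz')
crop(t['p'],130,130,400,280,2.9,'pics/c_top.png')
crop(s['p'],90,110,390,310,2.6,'pics/c_sc.png')
C=cam('top');P=cloud(C,t['d'])
for n,uv in dict(reader=(337,212),knob=(193,190),card=(276,226),desk=(300,330),blue=(336,241),glue=(278,141),pan_lo=(205,190),pan_hi=(150,190)).items():
    print(n,P[uv[1],uv[0]].round(3))
C=cam('scene');P=cloud(C,s['d'])
for n,uv in dict(reader=(151,212),knob=(309,143),card=(210,190)).items():
    print(n,P[uv[1],uv[0]].round(3))
E
```

```text
reader [ 0.513 -0.31   0.106]
knob [0.601 0.167 0.094]
card [ 0.476 -0.112  0.002]
desk [ 0.116 -0.183 -0.006]
blue [ 0.418 -0.297  0.132]
glue [ 0.764 -0.125  0.083]
pan_lo [0.601 0.128 0.084]
pan_hi [0.605 0.312 0.093]
reader [ 0.527 -0.324  0.126]
knob [0.594 0.174 0.098]
card [ 0.48  -0.113  0.004]
```

View pics/c_top.png

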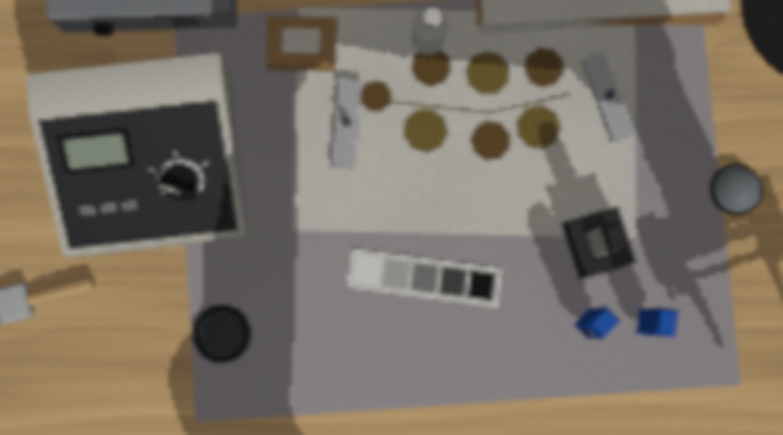

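View pics/c_sc.png

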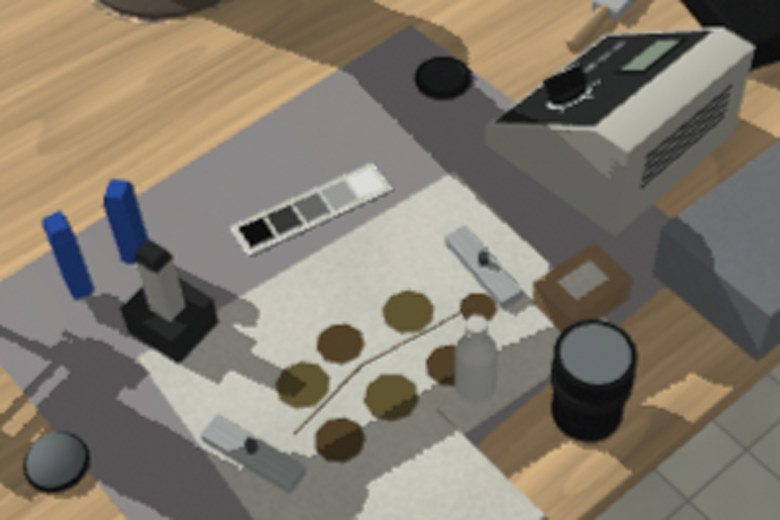

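Candidates for the reader, in top pixels:
- Grey body in the dark cradle, (336,213): chosen.
- Blue body, (336,241): excluded, a look-alike.
- Blue body, (357,240): excluded, a look-alike.

For the knob there is only the black pointer at (193,190). Candidates for the card are the five-patch strip at (276,226), which I'm choosing, and the chart with discs at (290,165), which has no row of patches. The crops bear these choices out. Now I'll measure.

Run:
```python
from h import *
for n in ('top','scene'):
    t=np.load(f'pics/{n}0.npz');C=cam(n);P=cloud(C,t['d']);p=t['p'].astype(int)
    m=(p.max(2)<60)&(t['d']>0)&(P[...,0]>.5)&(P[...,0]<.72)&(P[...,1]>.1)&(P[...,1]<.32)&(P[...,2]>.03)&(P[...,2]<.15)
    Q=P[m];
    for _ in range(4):
        c=Q.mean(0);nn=np.linalg.svd(Q-c)[2][2];nn*=np.sign(nn[2]);Q=Q[abs((Q-c)@nn)<.005]
    print(n,len(Q),c.round(3),nn.round(3),'tilt',np.degrees(np.arccos(nn[2])).round(1),'yaw',np.degrees(np.arctan2(-nn[1],-nn[0])).round(1))
    m8=m.astype(np.uint8)
    cnt=max(cv2.findContours(m8,0,2)[0],key=cv2.contourArea);rc=cv2.boxPoints(cv2.minAreaRect(cnt))
    for q in rc: print(q.round(1),onplane(C,q,n=nn,p0=c).round(4))
    # cradle
    m=(p.max(2)<60)&(P[...,0]>.44)&(P[...,0]<.58)&(P[...,1]>-.38)&(P[...,1]<-.25)
    cnt=max(cv2.findContours(m.astype(np.uint8),0,2)[0],key=cv2.contourArea);rc=cv2.minAreaRect(cnt);print('cradle',rc)
    for q in cv2.boxPoints(rc): print(q,onplane(C,q,.046).round(4))
    # card
C=cam('top')
for uv in [(349,248),(501,267),(498,306),(348,290)]:
    print('card',onplane(C,(uv[0]/2.9+130,uv[1]/2.9+130),.004).round(4))
```

```text
top 1768 [0.602 0.217 0.09 ] [-0.575 -0.047  0.817] tilt 35.2 yaw 4.7
[144.7 171.6] [0.6607 0.3194 0.1372]
[205.9 164.8] [0.6776 0.1182 0.1375]
[210.7 208.6] [0.541  0.1139 0.041 ]
[149.6 215.4] [0.5232 0.3262 0.0408]
cradle ((335.54998779296875, 213.65003967285156), (19.922346115112305, 19.60611915588379), 71.56504821777344)
[323.1     207.30005] [ 0.5344 -0.2744  0.046 ]
[341.69998 201.10004] [ 0.5541 -0.3395  0.046 ]
[347.99997 220.00003] [ 0.4884 -0.3577  0.046 ]
[329.4     226.20004] [ 0.4689 -0.2929  0.046 ]
scene 648 [0.616 0.22  0.1  ] [-0.569 -0.042  0.821] tilt 34.8 yaw 4.2
[280.7 155.6] [0.5391 0.1137 0.0416]
[346.1 103.3] [0.4938 0.4509 0.0274]
[361.3 122.4] [0.6581 0.3211 0.1345]
[295.9 174.7] [0.6834 0.0353 0.1375]
cradle ((154.75, 230.75001525878906), (30.405588150024414, 31.11269760131836), 45.0)
[133.      231.00002] [ 0.4891 -0.3732  0.046 ]
[155.      209.00002] [ 0.4649 -0.288   0.046 ]
[176.5     230.50002] [ 0.564  -0.2835  0.046 ]
[154.5     252.50002] [ 0.5841 -0.366   0.046 ]
card [ 0.5156 -0.0225  0.004 ]
card [ 0.4874 -0.207   0.004 ]
card [ 0.4403 -0.2014  0.004 ]
card [ 0.4645 -0.0199  0.004 ]
```

```bash
cat >> h.py <<'E'
from scipy.spatial.transform import Rotation as Ro
def plan(R1,p1,N,R0=None,p0=None,show=True):
    o=r.get_obs() if R0 is None else None
    R0=o['orientation'] if R0 is None else R0; p0=o['eef_pos'] if p0 is None else p0
    w=Ro.from_matrix(R0.T@R1).as_rotvec()/N
    S=sum(R0@Ro.from_rotvec(w*k).as_matrix() for k in range(N))
    s=np.linalg.solve(S,np.array(p1)-p0)
    pts=[p0]; 
    for k in range(N): pts.append(pts[-1]+R0@Ro.from_rotvec(w*k).as_matrix()@s)
    if show:
        print('N',N,'row rot',np.degrees(w).round(2),'shift',(s*1e3).round(2),'|s|',np.linalg.norm(s*1e3).round(1),'|w|',np.degrees(np.linalg.norm(w)).round(2))
        print('path',np.array(pts)[::max(1,N//5)].round(3).tolist())
    return w,s
def down(xang):  # tool pointing down, tool x at heading xang (deg)
    a=np.radians(xang);x=np.array([np.cos(a),np.sin(a),0]);z=np.array([0,0,-1.]);return np.stack([x,np.cross(z,x),z],1)
YC=np.radians(4.8)
def confr(yaw=YC,t=np.radians(35)):
    n=np.array([-np.sin(t)*np.cos(yaw),-np.sin(t)*np.sin(yaw),np.cos(t)]);l=np.array([-np.sin(yaw),np.cos(yaw),0]);u=np.cross(l,n);return n,u,l
def knobR(th,yaw=YC): # th deg: knob angle 0 left..120; tool x along bar
    n,u,l=confr(yaw);a=np.radians(60-th);b=np.cos(a)*u+np.sin(a)*l;return np.stack([b,np.cross(-n,b),-n],1)
E
python3 - <<'E'
from h import *
n,u,l=confr();print(n,u,l)
C=cam('top');C2=cam('scene')
p0=np.array([.602,.217,.09])
print('top knob on +25mm',onplane(C,(192.5,189.5),n=n,p0=p0+n*.025))
print('scene knob on +32',onplane(C2,(308.5,141),n=n,p0=p0+n*.032))
G=np.array([.592,.168,.123])
plan(knobR(0),G+.10*n,18)
plan(down(16.4),[.4,-.2,.26],10)
E
```

```text
[-0.57156482 -0.04799564  0.81915204] [0.81627916 0.06854488 0.57357644] [-0.08367784  0.99649286  0.        ]
top knob on +25mm [0.59980221 0.16603585 0.11599977]
scene knob on +32 [0.60959127 0.15391828 0.13066553]
N 18 row rot [-1.18  1.62 -2.61] shift [ 42.85 -21.56   4.06] |s| 48.1 |w| 3.29
path [[0.176, -0.599, 0.222], [0.277, -0.496, 0.212], [0.363, -0.381, 0.208], [0.434, -0.255, 0.207], [0.486, -0.121, 0.207], [0.52, 0.02, 0.207], [0.535, 0.163, 0.205]]
N 10 row rot [-0.01  0.   -0.  ] shift [ 32.75 -31.98  -3.79] |s| 45.9 |w| 0.01
path [[0.176, -0.599, 0.222], [0.221, -0.519, 0.23], [0.266, -0.44, 0.237], [0.31, -0.36, 0.245], [0.355, -0.28, 0.252], [0.4, -0.2, 0.26]]
```

```bash
python3 -m creep '[[[-1.1,1.5,-2.35,38.5,-19.5,3,0],[-1.1,1.5,-2.35,38.5,-19.5,3,0],[-1.1,1.5,-2.35,38.5,-19.5,3,0],[-1.1,1.5,-2.35,38.5,-19.5,3,0],[-1.1,1.5,-2.35,38.5,-19.5,3,0],[-1.1,1.5,-2.35,38.5,-19.5,3,0],[-1.1,1.5,-2.35,38.5,-19.5,3,0],[-1.1,1.5,-2.35,38.5,-19.5,3,0],[-1.1,1.5,-2.35,38.5,-19.5,3,0],[-1.1,1.5,-2.35,38.5,-19.5,3,0]]]'
python3 - <<'E'
from h import *
n,u,l=confr();G=np.array([.597,.165,.122])
plan(knobR(0),G+.10*n,10); print(r.get_obs()['qpos'].round(2))
E
```

```text
time: 1.35
eef_pos: [0.4316, -0.2527, 0.2137]
orientation: [[0.73, 0.607, 0.314], [0.65, -0.759, -0.044], [0.212, 0.236, -0.948]]
force: [1.1, -0.9, 0.1]
grip_width: 0.0883
N 10 row rot [-1.    1.44 -2.32] shift [ 38.41 -18.7    4.75] |s| 43.0 |w| 2.91
path [[0.432, -0.253, 0.214], [0.466, -0.174, 0.212], [0.495, -0.093, 0.211], [0.517, -0.01, 0.209], [0.532, 0.075, 0.207], [0.54, 0.16, 0.204]]
[ 0.87  0.07 -0.37  2.12 -0.15  0.66 -0.26]
```

```bash
python3 -m creep '[[[-1,1.44,-2.32,38.4,-18.7,4.7,0],[-1,1.44,-2.32,38.4,-18.7,4.7,0],[-1,1.44,-2.32,38.4,-18.7,4.7,0],[-1,1.44,-2.32,38.4,-18.7,4.7,0],[-1,1.44,-2.32,38.4,-18.7,4.7,0],[-1,1.44,-2.32,38.4,-18.7,4.7,0],[-1,1.44,-2.32,38.4,-18.7,4.7,0],[-1,1.44,-2.32,38.4,-18.7,4.7,0],[-1,1.44,-2.32,38.4,-18.7,4.7,0],[-1,1.44,-2.32,38.4,-18.7,4.7,0]]]'
python3 - <<'E'
from h import *
o=r.get_obs();print(o['qpos'].round(2),o['eef_pos'],o['orientation'].round(3),knobR(0).round(3))
p,d=r.capture('wrist');np.savez('pics/w1.npz',p=p,d=d,R=o['orientation'],t=o['eef_pos']);cv2.imwrite('pics/w1.png',p[:,:,::-1])
E
```

```text
time: 2.6
eef_pos: [0.5399, 0.1598, 0.2044]
orientation: [[0.336, 0.748, 0.573], [0.897, -0.439, 0.048], [0.287, 0.498, -0.818]]
force: [0.4, -0.4, -0.7]
grip_width: 0.0881
[ 0.11  0.12 -0.68  2.24  0.99  0.41 -1.83] [0.53985123 0.1597678  0.20440164] [[ 0.336  0.748  0.573]
 [ 0.897 -0.439  0.048]
 [ 0.287  0.498 -0.818]] [[ 0.336  0.749  0.572]
 [ 0.897 -0.439  0.048]
 [ 0.287  0.497 -0.819]]
```

View pics/w1.png

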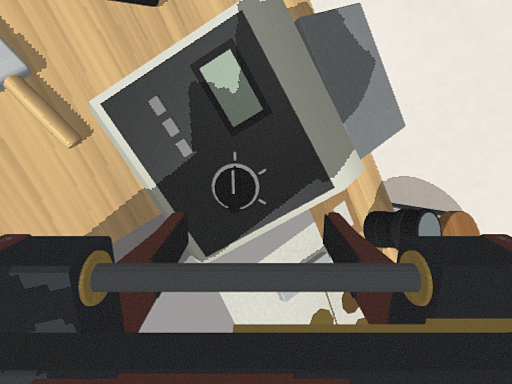

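Wrist view: the knob is at (236,187), and its white pointer line runs straight up the image to the left tick at (235,156). The middle tick is at (263,172) and the right tick at (263,201). I'll measure it finely in a close crop.

Run:
```python
from h import *
w=np.load('pics/w1.npz');crop(w['p'],190,140,290,230,8,'pics/c_k.png')
C=cam('wrist',dict(orientation=w['R'],eef_pos=w['t']));P=cloud(C,w['d']);p=w['p'].astype(int)
m=np.zeros((384,512),bool);m[60:235,110:330]=1
m&=(p.max(2)<70)&(w['d']>0)&(P[...,2]>.04)&(P[...,2]<.15);Q=P[m]
for _ in range(5):
    c=Q.mean(0);nn=np.linalg.svd(Q-c,full_matrices=False)[2][2];nn*=np.sign(nn[2]);Q=Q[abs((Q-c)@nn)<.004]
print(c,nn,np.degrees(np.arccos(nn[2])),np.degrees(np.arctan2(-nn[1],-nn[0])))
print([((P[v,u]-c)@nn).round(4) for u,v in [(235,175),(235,187),(232,195),(217,187),(254,187),(250,192)]])
n,u,l=confr();print('vs top plane',(c-np.array([.602,.217,.09]))@n)
```

```text
[0.60498783 0.21082351 0.09289648] [-0.57248351 -0.05132263  0.81830839] 35.08418600436388 5.122820029865385
[np.float64(0.0306), np.float64(0.0308), np.float64(0.0311), np.float64(0.0083), np.float64(0.0083), np.float64(0.0084)]
vs top plane 0.0009613622042019131
```

View pics/c_k.png

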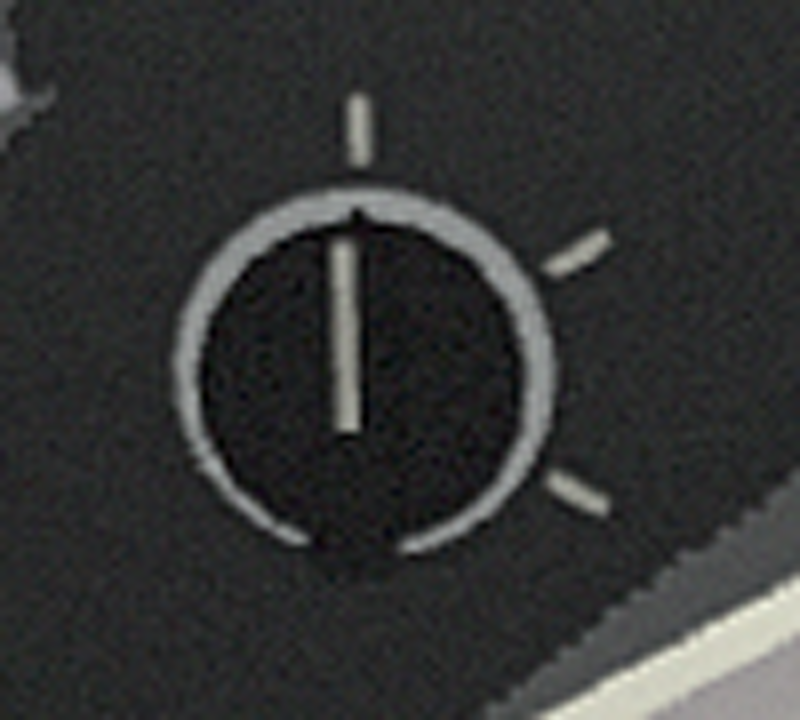

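Run:
```python
from h import *
w=np.load('pics/w1.npz')
C=cam('wrist',dict(orientation=w['R'],eef_pos=w['t']));n,u,l=confr()
c=np.array([.60499,.21082,.0929])
f=lambda x,y:(190+x/8-.5+.06,140+y/8-.5+.06)
O=onplane(C,f(364,370),n=n,p0=c);S=onplane(C,f(363.5,375),n=n,p0=c+.01*n);print('ringc',O,'G from ring',O+.032*n,'from skirt',S+.022*n)
a=onplane(C,f(343,240),n=n,p0=c+.032*n);b=onplane(C,f(348,432),n=n,p0=c+.032*n)
print(a,b,np.linalg.norm(a-b)); t=(a-b)/np.linalg.norm(a-b)
print('bar angle from up',np.degrees(np.arctan2(t@l,t@u)))
for tk in [((359,95),(361,165)),((610,237),(548,270)),((608,510),(550,475))]:
    A,B=[onplane(C,f(*q),n=n,p0=c) for q in tk];v=A-O;print('tick ang',np.degrees(np.arctan2(v@l,v@u)),np.linalg.norm(v))
G=O+.032*n
print('line offset from G along y-tool', (a-G)@w['R'][:,1],(b-G)@w['R'][:,1],'along x',(a-G)@w['R'][:,0],(b-G)@w['R'][:,0])
print('G in tool',w['R'].T@(G-w['t']))
# top cam check
print(proj(cam('top'),G),proj(cam('scene'),G))
```

```text
ringc [0.59627229 0.17273717 0.08458586] G from ring [0.57798222 0.17120131 0.11079873] from skirt [0.5790731  0.17245829 0.11163354]
[0.58623869 0.19288488 0.11783017] [0.57809911 0.17085632 0.11086007] 0.024496778067815864
bar angle from up 60.25999126579392
tick ang 59.939295078602356 0.03844469393939403
tick ang -1.1749319598324142 0.03918772256010744
tick ang -60.855467766264546 0.04010903797271356
line offset from G along y-tool 0.00014626971567159033 0.0002695283376933181 along x 0.024243885402347773 -0.00025258180490334774
G in tool [-0.00382259 -0.02309771  0.09898528]
[191.2341644  196.25879281] [304.76796287 137.29918498]
```

The pointer line starts at the axis and the ticks sit at 60/-1/-61°, so the knob position holds together within 0.5 mm. Now I'll approach it, stopping the TCP 16 mm below the bar's top, 6 mm above the skirt.

```bash
python3 -m creep '[[[0,0,0,-0.8,-4.6,15,0],[0,0,0,-0.8,-4.6,15,0],[0,0,0,-0.8,-4.6,15,0],[0,0,0,-0.7,-4.6,15,0],[0,0,0,-0.7,-4.6,15,0],[0,0,0,0,0,12,0],[0,0,0,0,0,12,0],[0,0,0,0,0,10,0],[0,0,0,0,0,6,0],[0,0,0,0,0,0,0]]]' 30
python3 - <<'E'
from h import *
o=r.get_obs();G=np.array([.578,.1712,.1108]);print(o['orientation'].T@(G-o['eef_pos']),o['qpos'].round(2))
E
```

```text
time: 3.9
eef_pos: [0.5869, 0.1704, 0.0972]
orientation: [[0.338, 0.748, 0.571], [0.897, -0.44, 0.047], [0.286, 0.496, -0.82]]
force: [-1.3, 0.5, 0.6]
grip_width: 0.0881
[ 0.00156748 -0.00024987 -0.01616647] [-0.03  0.41 -0.56  2.24  1.69  0.44 -2.49]
```

```bash
python3 -m creep '[[[0,0,0,1.5,0,0,255],[0,0,0,0,0,0,255],[0,0,0,0,0,0,255],[0,0,0,0,0,0,255],[0,0,0,0,0,0,255],[0,0,0,0,0,0,255],[0,0,2,0,0,0,255],[0,0,6,0,0,0,255],[0,0,6,0,0,0,255],[0,0,6,0,0,0,255]]]' 30
python3 - <<'E'
from h import *
o=r.get_obs();G=np.array([.578,.1712,.1108]);print(o['orientation'].T@(G-o['eef_pos']),o['qpos'].round(2),o['ft_torque'])
E
```

```text
time: 5.15
eef_pos: [0.588, 0.1724, 0.0986]
orientation: [[0.573, 0.586, 0.573], [0.69, -0.722, 0.048], [0.441, 0.368, -0.818]]
force: [4.7, 0.3, -2.6]
grip_width: 0.0158
[-0.0012028  -0.00049544 -0.01583185] [ 0.01  0.42 -0.6   2.24  1.68  0.46 -2.83] [-0.61274616  0.15793712  0.73680904]
```

Tool +z turns drive q7 toward its lower limit (now -2.83), so this grasp can't finish the turn. I'll let go before the hump, back off, and re-grip with the tool a half turn round.

```bash
python3 -m creep '[[[0,0,-4,0,0,0,0],[0,0,0,0,0,0,0],[0,0,0,0,0,0,0],[0,0,0,0,0,-12,0],[0,0,0,0,0,-16,0],[0,0,0,0,0,-20,0],[0,0,-10,0,0,0,0],[0,0,-10,0,0,0,0],[0,0,-10,0,0,0,0],[0,0,-10,0,0,0,0]]]'
python3 -c "
from h import *
print(r.get_obs()['qpos'].round(2))"
```

```text
time: 6.4
eef_pos: [0.5601, 0.1698, 0.1376]
orientation: [[0.0, 0.82, 0.572], [0.998, -0.033, 0.047], [0.058, 0.571, -0.819]]
force: [-0.5, -0.2, 0.5]
grip_width: 0.088
[ 0.01  0.29 -0.61  2.27  1.46  0.42 -1.88]
```

```bash
python3 -m creep '[[[0,0,-10.5,0,0,0,0],[0,0,-10.5,0,0,0,0],[0,0,-10.5,0,0,0,0],[0,0,-10.5,0,0,0,0],[0,0,-10.5,0,0,0,0],[0,0,-10.5,0,0,0,0],[0,0,-10.5,0,0,0,0],[0,0,-10.5,0,0,0,0],[0,0,-10.5,0,0,0,0],[0,0,-10.5,0,0,0,0]]]'
python3 -c "
from h import *
o=r.get_obs();print(o['qpos'].round(2));R=knobR(-180)
print(np.degrees(Ro.from_matrix(o['orientation'].T@R).as_rotvec()))
G=np.array([.578,.1712,.1108]);print(R.T@(G-o['eef_pos']))"
```

```text
time: 7.65
eef_pos: [0.5601, 0.1698, 0.1375]
orientation: [[-0.793, -0.212, 0.572], [-0.227, 0.973, 0.047], [-0.566, -0.092, -0.819]]
force: [-1.0, 0.4, -0.7]
grip_width: 0.0875
[ 0.    0.29 -0.61  2.27  1.46  0.42 -0.05]
[-4.26468175e-02 -2.62967899e-02 -5.08217888e+01]
[0.0003789  0.00048593 0.03215619]
```

```bash
python3 -m creep '[[[0,0,-10.5,0,0,0,0],[0,0,-10.5,0,0,0,0],[0,0,-10.5,0,0,0,0],[0,0,-10.5,0,0,0,0],[0,0,-8.8,0.4,0.5,0,0],[0,0,0,0,0,12,0],[0,0,0,0,0,16,0],[0,0,0,0,0,14,0],[0,0,0,0,0,6.5,0],[0,0,0,0,0,0,255]]]' 45
python3 -c "
from h import *
o=r.get_obs();print(o['qpos'].round(2));R=knobR(-180)
print(np.degrees(Ro.from_matrix(o['orientation'].T@R).as_rotvec()))
G=np.array([.578,.1712,.1108]);print(R.T@(G-o['eef_pos']))
p,d=r.capture('wrist');cv2.imwrite('pics/w2.png',p[:,:,::-1])"
```

```text
time: 8.9
eef_pos: [0.5872, 0.172, 0.097]
orientation: [[-0.34, -0.747, 0.571], [-0.895, 0.444, 0.047], [-0.289, -0.495, -0.82]]
force: [0.1, -0.6, 0.1]
grip_width: 0.0811
[-0.01  0.42 -0.58  2.24  1.68  0.45  0.65]
[ 0.01385271 -0.05963539 -0.31766918]
[-0.0001111  -0.00034297 -0.01656946]
```

View pics/w2.png

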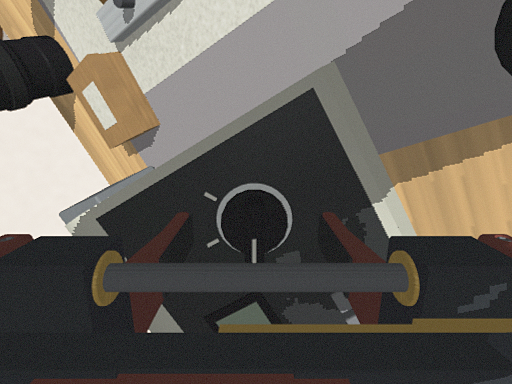

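The knob has sprung back to its left mark (the line at (254,250) points down the image) and lies midway between the fingers. I'll close, then turn.

```bash
python3 -m creep '[[[0,0,0,0,0,0,255],[0,0,0,0,0,0,255],[0,0,0,0,0,0,255],[0,0,0,0,0,0,255],[0,0,0,0,0,0,255],[0,0,0,0,0,0,255],[0,0,0,0,0,0,255],[0,0,4,0,0,0,255],[0,0,6,0,0,0,255],[0,0,8,0,0,0,255]]]' 45
python3 -c "
from h import *
o=r.get_obs();print(o['qpos'].round(2),o['grip_width']);R=knobR(-180)
print(o['orientation'].T@o['ft_torque'],np.degrees(Ro.from_matrix(R.T@o['orientation']).as_rotvec()))"
```

```text
time: 10.2
eef_pos: [0.5879, 0.1717, 0.0978]
orientation: [[-0.556, -0.602, 0.573], [-0.711, 0.701, 0.046], [-0.429, -0.381, -0.819]]
force: [1.1, -0.8, 1.3]
grip_width: 0.0116
[ 0.02  0.42 -0.62  2.24  1.68  0.47  0.34] 0.011589702648460602
[ 0.06938633  0.09320394 -0.0027514 ] [ 0.10432405  0.03539614 18.52289498]
```

```bash
python3 -m creep '[[[0,0,10,0,0,0,255],[0,0,10,0,0,0,255],[0,0,10,0,0,0,255],[0,0,10,0,0,0,255],[0,0,10,0,0,0,255],[0,0,10,0,0,0,255],[0,0,10,0,0,0,255],[0,0,10,0,0,0,255],[0,0,10,0,0,0,255],[0,0,10,0,0,0,255]]]'
python3 -c "
from h import *
o=r.get_obs();print(o['qpos'].round(2),o['grip_width']);R=knobR(-60)
print(o['orientation'].T@o['ft_torque'],np.degrees(Ro.from_matrix(R.T@o['orientation']).as_rotvec()))
G=np.array([.578,.1712,.1108]);print(o['orientation'].T@(G-o['eef_pos']))
"
```

```text
time: 11.45
eef_pos: [0.5879, 0.1711, 0.0977]
orientation: [[-0.494, 0.654, 0.573], [0.816, 0.577, 0.045], [-0.301, 0.489, -0.819]]
force: [0.9, -1.2, 0.9]
grip_width: 0.0113
[ 0.17  0.48 -0.8   2.23  1.68  0.56 -1.36] 0.011315123353968837
[ 0.16211157 -0.27530039  0.09336263] [ 0.02728884 -0.15725856 -1.33680345]
[ 1.04141184e-03 -5.75586005e-05 -1.63862598e-02]
```

```bash
python3 -m creep '[[[0,0,1,0,0,0,0],[0,0,0,0,0,0,0],[0,0,0,0,0,0,0],[0,0,0,0,0,-10,0],[0,0,0,0,0,-16,0],[0,0,0,0,0,-20,0],[0,0,0,0,0,-25,0],[0,0,0,0,0,-25,0],[0,0,0,0,0,-25,0],[0,0,0,0,0,0,0]]]'
python3 - <<'E'
from h import *
o=r.get_obs();print(o['qpos'].round(2))
p,d=r.capture('wrist');np.savez('pics/w3.npz',p=p,d=d,R=o['orientation'],t=o['eef_pos']);cv2.imwrite('pics/w3.png',p[:,:,::-1])
p,d=r.capture('top');np.savez('pics/t3.npz',p=p,d=d)
E
```

```text
time: 12.7
eef_pos: [0.5181, 0.1666, 0.1985]
orientation: [[-0.488, 0.657, 0.575], [0.821, 0.569, 0.047], [-0.296, 0.495, -0.817]]
force: [0.4, -0.2, -0.4]
grip_width: 0.0877
[ 0.32  0.14 -0.94  2.27  1.1   0.45 -0.91]
```

View pics/w3.png

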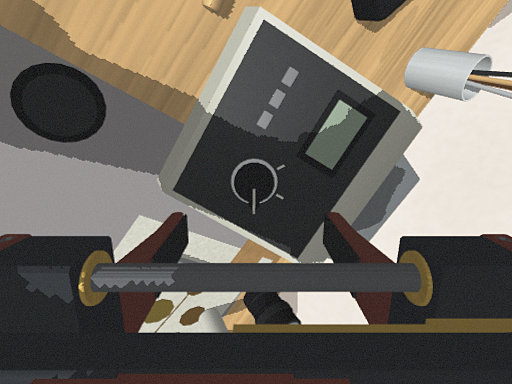

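The line now points down the image at (254,205), to the third tick. The other two ticks are at (281,167) and (280,197), so the knob is in its right-hand click position. I'll check that angle and plan the move over the reader.

Run:
```python
from h import *
w=np.load('pics/w3.npz');C=cam('wrist',dict(orientation=w['R'],eef_pos=w['t']));n,u,l=confr()
c=np.array([.60499,.21082,.0929])
crop(w['p'],210,140,300,230,7,'pics/c_k3.png')
O=np.array([.5963,.1727,.0846]);print(proj(C,O),proj(C,O+.032*n),proj(C,O+.032*n+.024*(np.cos(np.radians(60))*u-np.sin(np.radians(60))*l)))
R=down(16);plan(R,[.511,-.316,.25],20)
# blue heights
t=np.load('pics/t3.npz');P=cloud(cam('top'),t['d']);p=t['p'].astype(int)
b=(p[...,2]>p[...,0]+50)&(p[...,2]>80)&(P[...,0]>.3)&(P[...,0]<.6)
print('blue',P[b].min(0),P[b].max(0))
```

```text
[254.2306939  181.04344788] [254.21049019 187.95662237] [253.90654433 210.05028265]
N 20 row rot [ 1.87 -0.83  5.28] shift [-26.79   8.59   2.08] |s| 28.2 |w| 5.66
path [[0.518, 0.166, 0.197], [0.589, 0.086, 0.233], [0.627, -0.017, 0.254], [0.627, -0.129, 0.261], [0.587, -0.234, 0.258], [0.511, -0.316, 0.25]]
blue [ 0.40275685 -0.38562504  0.0440418 ] [ 0.43157775 -0.28652991  0.13639429]
```

View pics/c_k3.png

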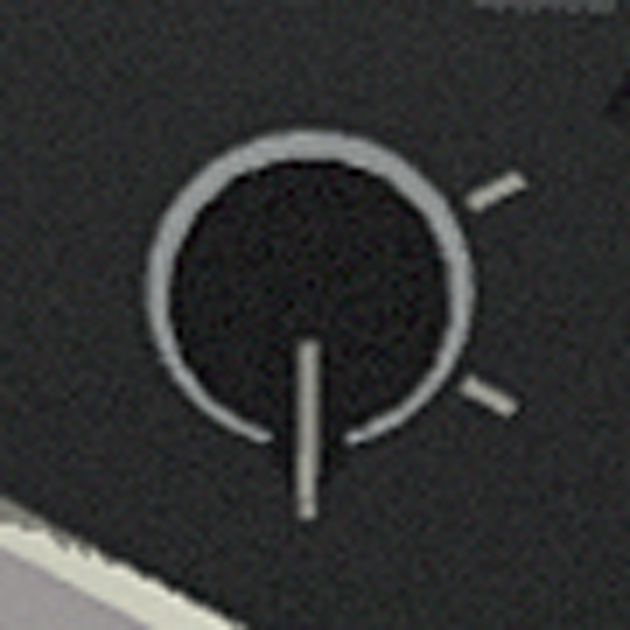

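Run:
```python
from h import *
plan(down(196),[.511,-.316,.25],20)
plan(down(196),[.511,-.316,.25],10)
```

```text
N 20 row rot [ 0.76  1.71 -3.41] shift [ -9.61 -23.35  -6.49] |s| 26.1 |w| 3.89
path [[0.518, 0.166, 0.197], [0.468, 0.075, 0.188], [0.441, -0.025, 0.191], [0.439, -0.128, 0.204], [0.463, -0.227, 0.225], [0.511, -0.316, 0.25]]
N 10 row rot [ 1.51  3.41 -6.82] shift [-20.79 -46.   -12.96] |s| 52.1 |w| 7.77
path [[0.518, 0.166, 0.197], [0.468, 0.075, 0.188], [0.441, -0.025, 0.191], [0.439, -0.128, 0.204], [0.463, -0.227, 0.225], [0.511, -0.316, 0.25]]
```

```bash
python3 -m creep '[[[1.5,3.4,-6.8,-20.8,-46,-13,0],[1.5,3.4,-6.8,-20.8,-46,-13,0],[1.5,3.4,-6.8,-20.8,-46,-13,0],[1.5,3.4,-6.8,-20.8,-46,-13,0],[1.5,3.4,-6.8,-20.8,-46,-13,0],[1.5,3.4,-6.8,-20.8,-46,-13,0],[1.5,3.4,-6.8,-20.8,-46,-13,0],[1.5,3.4,-6.8,-20.8,-46,-13,0],[1.5,3.4,-6.8,-20.8,-46,-13,0],[1.5,3.4,-6.8,-20.8,-46,-13,0]]]'
python3 - <<'E'
from h import *
r.capture('top')
o=r.get_obs();print(o['qpos'].round(2),o['eef_pos'],o['orientation'].round(3).tolist())
p,d=r.capture('wrist');np.savez('pics/w4.npz',p=p,d=d,R=o['orientation'],t=o['eef_pos']);cv2.imwrite('pics/w4.png',p[:,:,::-1])
E
```

```text
time: 14.05
eef_pos: [0.4265, -0.1485, 0.2089]
orientation: [[-0.961, 0.22, 0.166], [0.231, 0.971, 0.055], [-0.149, 0.091, -0.985]]
force: [-0.7, 0.2, -0.2]
grip_width: 0.0878
[ 1.16  0.14 -0.89  2.06  0.01  0.84  1.62] [ 0.42848964 -0.15569092  0.21029356] [[-0.961, 0.22, 0.167], [0.232, 0.971, 0.052], [-0.151, 0.088, -0.985]]
```

View pics/w4.png

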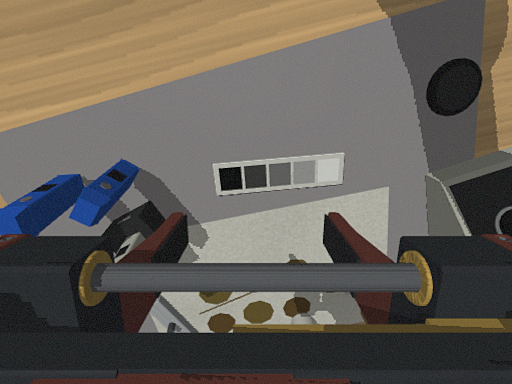

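The rows were clipped by joint speed, but this view shows the whole card: black patch at (231,178), white patch at (328,169). I'll measure it here and plan the rest of the move.

```bash
cat > card.py <<'E'
from h import *
def card(fn):
    w=np.load(fn);C=cam('wrist',dict(orientation=w['R'],eef_pos=w['t']));p=w['p'].astype(int);P=cloud(C,w['d'])
    # rectify onto plane z=.004 at 0.5mm/px
    x0,y0=.57,.0; s=2000
    pts=np.array([[.57,.0],[.57,-.24],[.39,-.24],[.39,.0]])
    uv=np.float32([proj(C,[a,b,.004]) for a,b in pts]);dst=np.float32([[0,0],[480,0],[480,360],[0,360]])
    H=cv2.getPerspectiveTransform(uv,dst);im=cv2.warpPerspective(w['p'],H,(480,360),flags=cv2.INTER_LINEAR)
    return im,lambda q:(x0-q[1]/s,y0-q[0]/s)
E
python3 - <<'E'
from card import *
im,f=card('pics/w4.npz');cv2.imwrite('pics/rect.png',im[:,:,::-1])
o=r.get_obs();print(o['eef_pos'])
plan(down(196),[.511,-.316,.25],10)
E
```

```text
[ 0.42871885 -0.15173964  0.20948703]
N 10 row rot [ 0.3   0.99 -2.94] shift [ -8.75 -16.42  -4.04] |s| 19.0 |w| 3.12
path [[0.429, -0.152, 0.209], [0.438, -0.188, 0.217], [0.451, -0.223, 0.225], [0.467, -0.256, 0.233], [0.487, -0.287, 0.242], [0.511, -0.316, 0.25]]
```

View pics/rect.png

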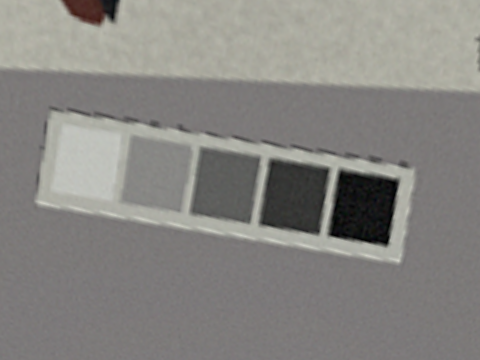

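Card corners give 184 x 48 mm (true size 186 x 48), centre (0.477,-0.113), yaw -9°. The top camera agrees. Patches: white (0.488,-0.044), middle (0.477,-0.113), black (0.466,-0.182). On to the reader.

```bash
python3 -m creep '[[[0.3,1,-3,-9.7,-18.2,-4.5,0],[0.3,1,-3,-9.7,-18.2,-4.5,0],[0.3,1,-3,-9.7,-18.2,-4.5,0],[0.3,1,-3,-9.7,-18.2,-4.5,0],[0.3,1,-3,-9.7,-18.2,-4.5,0],[0.3,1,-3,-9.7,-18.2,-4.5,0],[0.3,1,-3,-9.7,-18.2,-4.5,0],[0.3,1,-3,-9.7,-18.2,-4.5,0],[0.3,1,-3,-9.7,-18.2,-4.5,0],[0,0,0,0,0,0,0]]]'
python3 - <<'E'
from h import *
o=r.get_obs();print(o['qpos'].round(2),o['eef_pos'],o['joint_velocities'].round(3))
p,d=r.capture('wrist');np.savez('pics/w5.npz',p=p,d=d,R=o['orientation'],t=o['eef_pos']);cv2.imwrite('pics/w5.png',p[:,:,::-1])
E
```

```text
time: 15.4
eef_pos: [0.5073, -0.3119, 0.2485]
orientation: [[-0.971, -0.237, 0.014], [-0.237, 0.971, 0.01], [-0.016, 0.006, -1.0]]
force: [-0.7, 1.4, 0.3]
grip_width: 0.0877
[ 1.07  0.46 -0.83  1.6   0.34  1.22  2.  ] [ 0.50727043 -0.31192889  0.24848928] [ 0.01  -0.032 -0.016  0.048 -0.031 -0.013 -0.017]
```

View pics/w5.png

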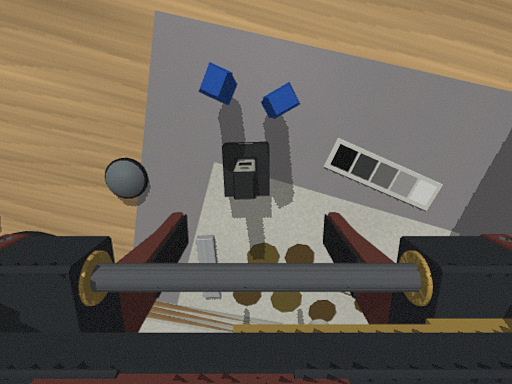

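Run:
```python
from h import *
w=np.load('pics/w5.npz');C=cam('wrist',dict(orientation=w['R'],eef_pos=w['t']));P=cloud(C,w['d'])
crop(w['p'],205,130,285,210,8,'pics/c_r.png')
for v in (145,160,165,175,185,190):
    print(v,[P[v,u].round(3).tolist() for u in (228,245,262)])
```

```text
145 [[0.485, -0.354, 0.041], [0.478, -0.332, 0.047], [0.473, -0.31, 0.046]]
160 [[0.504, -0.35, 0.045], [0.498, -0.327, 0.046], [0.493, -0.305, 0.047]]
165 [[0.511, -0.348, 0.045], [0.498, -0.326, 0.083], [0.5, -0.303, 0.045]]
175 [[0.524, -0.345, 0.046], [0.5, -0.324, 0.131], [0.513, -0.299, 0.046]]
185 [[0.538, -0.342, 0.045], [0.509, -0.322, 0.136], [0.527, -0.296, 0.046]]
190 [[0.545, -0.341, 0.045], [0.514, -0.32, 0.137], [0.534, -0.294, 0.045]]
```

View pics/c_r.png

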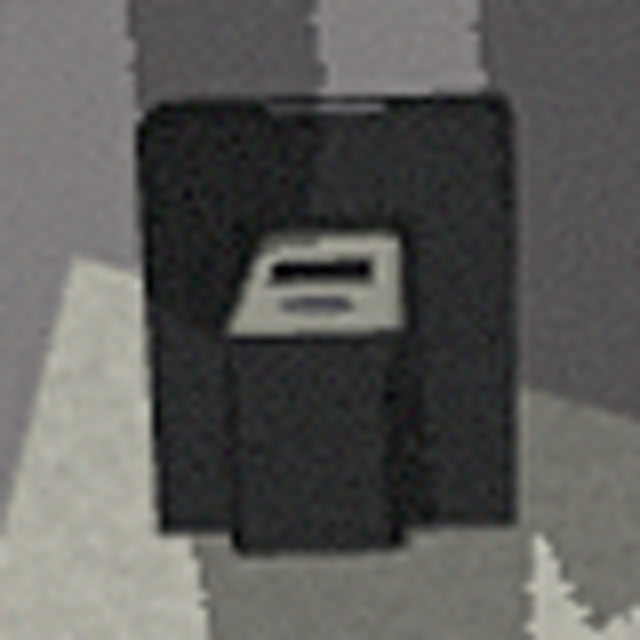

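Run:
```python
from h import *
w=np.load('pics/w5.npz');C=cam('wrist',dict(orientation=w['R'],eef_pos=w['t']));P=cloud(C,w['d'])
roi=np.zeros((384,512),bool);roi[135:215,205:290]=1
for nm,lo,hi in (('readertop',.132,.145),('cradletop',.042,.050)):
    m=roi&(P[...,2]>lo)&(P[...,2]<hi);Q=P[m]
    rc=cv2.minAreaRect(np.float32(Q[:,:2]*1000));print(nm,len(Q),Q[:,2].mean(),rc,cv2.boxPoints(rc).round(1).tolist())
# body front face lower: points z .06-.12
m=roi&(P[...,2]>.055)&(P[...,2]<.118);Q=P[m];print(len(Q),Q.mean(0))
rc=cv2.minAreaRect(np.float32(Q[:,:2]*1000));print('front',rc,cv2.boxPoints(rc).round(1).tolist())
```

```text
readertop 452 0.13541337762570058 ((512.5768432617188, -322.2427673339844), (26.258825302124023, 20.22860336303711), 15.414080619812012) [[497.20001220703125, -316.0], [502.6000061035156, -335.5], [527.9000244140625, -328.5], [522.5, -309.0]]
cradletop 1559 0.045493272695619376 ((512.7403564453125, -322.2355041503906), (71.6410140991211, 64.13062286376953), 15.022627830505371) [[469.79998779296875, -300.6000061035156], [486.5, -362.5], [555.5999755859375, -343.8999938964844], [539.0, -282.0]]
184 [ 0.49786014 -0.32537824  0.09041255]
front ((498.78851318359375, -325.89617919921875), (4.210738182067871, 24.94586753845215), 15.282588005065918) [[493.5, -314.3999938964844], [500.0, -338.5], [504.1000061035156, -337.3999938964844], [497.5, -313.29998779296875]]
```

Reader and cradle agree: centre (0.5127,-0.3222), yaw 15.0°, cradle top 71.6 x 64.1 mm at z 0.046 and reader top at 0.136, all matching the given sizes. The jaws will close on the 25 mm sides, which keeps the gripper's length clear of the blue bodies.

Run:
```python
from h import *
plan(down(195),[.5127,-.3222,.2],4)
o=r.get_obs();R=down(195);print(R.T@(np.array([.5127,-.3222,.066])-o['eef_pos']),np.degrees(Ro.from_matrix(o['orientation'].T@R).as_rotvec()))
```

```text
N 4 row rot [ 0.09  0.23 -0.32] shift [-0.65 -3.12 12.14] |s| 12.5 |w| 0.4
path [[0.507, -0.311, 0.249], [0.508, -0.314, 0.236], [0.51, -0.317, 0.224], [0.511, -0.319, 0.212], [0.513, -0.322, 0.2]]
[-0.00291062 -0.01231189  0.18256914] [ 0.3735336   0.92261703 -1.26531643]
```

```bash
python3 -m creep '[[[0.1,0.25,-0.3,-0.7,-3.1,12,0],[0.1,0.25,-0.3,-0.7,-3.1,12,0],[0.1,0.25,-0.3,-0.7,-3.1,12,0],[0.1,0.2,-0.3,-0.7,-3.1,12,0],[0,0,0,0,0,25,0],[0,0,0,0,0,25,0],[0,0,0,0,0,25,0],[0,0,0,0,0,25,0],[0,0,0,0,0,22,0],[0,0,0,0,0,8,0]]]' 25
python3 - <<'E'
from h import *
o=r.get_obs();R=down(195);print(o['qpos'].round(2),R.T@(np.array([.5127,-.3222,.066])-o['eef_pos']),np.degrees(Ro.from_matrix(o['orientation'].T@R).as_rotvec()))
E
```

```text
time: 16.7
eef_pos: [0.5124, -0.323, 0.0705]
orientation: [[-0.966, -0.259, -0.001], [-0.259, 0.966, -0.001], [0.001, -0.001, -1.0]]
force: [1.1, -0.3, 0.1]
grip_width: 0.0875
[ 0.99  0.66 -0.72  1.75  0.53  0.93  1.88] [-0.00047735  0.00065176  0.00452076] [-0.06794451 -0.05285632 -0.00496351]
```

```bash
python3 -m creep '[[[0,0,0,0,0.5,0,0],[0,0,0,0,0,0,255],[0,0,0,0,0,0,255],[0,0,0,0,0,0,255],[0,0,0,0,0,0,255],[0,0,0,0,0,0,255],[0,0,0,0,0,0,255],[0,0,0,0,0,0,255],[0,0,0,0,0,0,255],[0,0,0,0,0,0,255]]]' 25
python3 - <<'E'
from h import *
o=r.get_obs();R=down(195);print(R.T@(np.array([.5127,-.3222,.066])-o['eef_pos']),np.degrees(Ro.from_matrix(o['orientation'].T@R).as_rotvec()),o['ft_torque'])
E
```

```text
time: 17.95
eef_pos: [0.5129, -0.3228, 0.0722]
orientation: [[-0.966, -0.259, 0.001], [-0.259, 0.966, -0.002], [-0.0, -0.003, -1.0]]
force: [-0.6, -0.1, 0.3]
grip_width: 0.0246
[4.07799597e-05 6.01066907e-04 6.15451750e-03] [-0.15152902  0.01874356 -0.01463237] [ 0.0872466  -0.1235386   0.00819533]
```

```bash
python3 -m creep '[[[0,0,0,0,0,-6,255],[0,0,0,0,0,-15,255],[0,0,0,0,0,-20,255],[0,0,0,0,0,-20,255],[0,0,0,0,0,-12,255],[0,0,0,-3.5,20,0,255],[0,0,0,-3.5,20,0,255],[0,0,0,-3.5,20,0,255],[0,0,0,-3.5,20,0,255],[0,0,0,-3.5,20,0,255]]]'
python3 - <<'E'
from h import *
o=r.get_obs();print(o['qpos'].round(2))
for n in('scene','wrist'):
    p,d=r.capture(n);np.savez(f'pics/{n}6.npz',p=p,d=d,R=o['orientation'],t=o['eef_pos']);cv2.imwrite(f'pics/{n}6.png',p[:,:,::-1])
    if n=='scene': crop(p,90,110,350,300,3,'pics/c_s6.png')
E
```

```text
time: 19.2
eef_pos: [0.5037, -0.2197, 0.1448]
orientation: [[-0.966, -0.259, 0.001], [-0.259, 0.966, -0.002], [-0.0, -0.002, -1.0]]
force: [-0.2, 0.4, -1.4]
grip_width: 0.0248
[ 0.93  0.49 -0.81  1.83  0.42  1.    1.78]
```

View pics/c_s6.png

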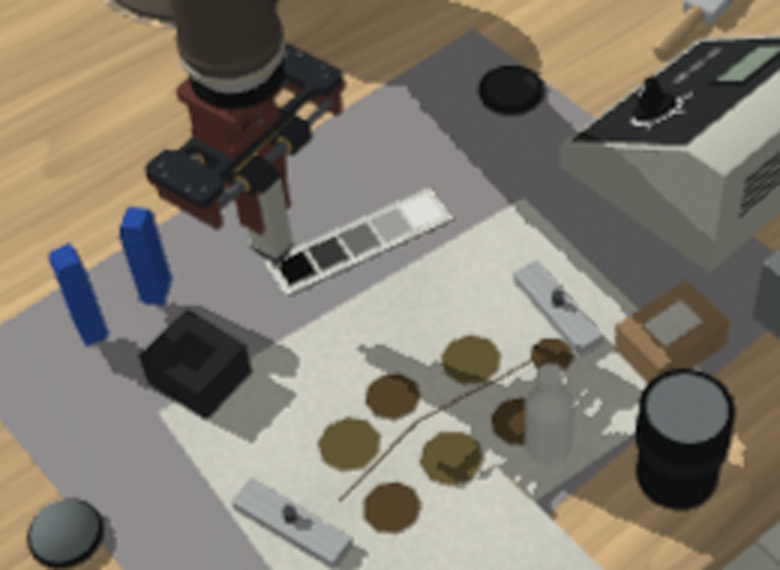

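View pics/wrist6.png

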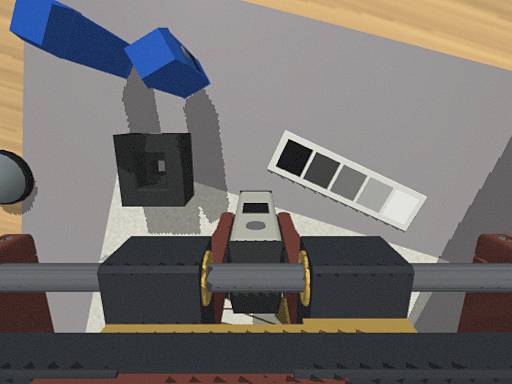

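The reader is out and upright in the jaws at (255,215), the cradle is empty at (155,170), and the blue bodies are undisturbed. I'll recheck the card in this steadier view, then plan the press on white.

Run:
```python
from card import *
im,f=card('pics/wrist6.npz')
g=cv2.cvtColor(im,cv2.COLOR_RGB2HSV)
m=((im.min(2)>165)).astype(np.uint8);m[:60]=0
cv2.imwrite('pics/rect6.png',im[:,:,::-1])
rb=(im.max(2)<45).astype(np.uint8)
for c in cv2.findContours(rb,0,2)[0]:
    if cv2.contourArea(c)>1500: rc=cv2.minAreaRect(c);print('dark',rc,f(rc[0]))
o=r.get_obs();R=o['orientation'];P=np.array([.4885,-.0446,.085])
print(o['eef_pos'],R.T@(P-o['eef_pos']))
```

```text
dark ((370.3410339355469, 207.78323364257812), (59.15024948120117, 64.85238647460938), 8.746162414550781) (0.4661083831787109, -0.18517051696777342)
[ 0.50400237 -0.21833138  0.14514055] [-0.03054263  0.17184557  0.05980007]
```

View pics/rect6.png

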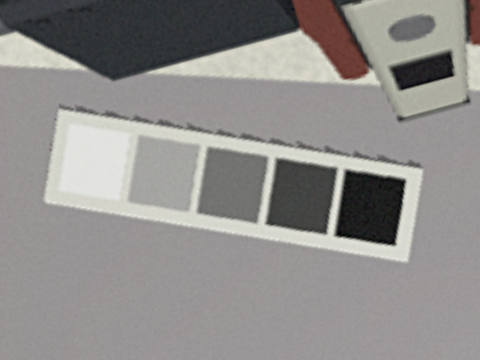

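```bash
python3 -m creep '[[[0,0,0,-3.8,21.4,7.5,255],[0,0,0,-3.8,21.4,7.5,255],[0,0,0,-3.8,21.4,7.5,255],[0,0,0,-3.8,21.4,7.5,255],[0,0,0,-3.8,21.4,7.5,255],[0,0,0,-3.8,21.4,7.5,255],[0,0,0,-3.8,21.4,7.5,255],[0,0,0,-3.8,21.4,7.5,255],[0,0,0,0,0,0,255],[0,0,0,0,0,0,255]]]'
python3 - <<'E'
from h import *
o=r.get_obs();print(o['qpos'].round(2),o['force']);R=o['orientation']
print(R.T@(np.array([.4883,-.0455,.0692])-o['eef_pos']))
p,d=r.capture('wrist');np.savez('pics/w7.npz',p=p,d=d,R=o['orientation'],t=o['eef_pos']);cv2.imwrite('pics/w7.png',p[:,:,::-1])
p,d=r.capture('scene');crop(p,150,100,350,250,4,'pics/c_s7.png')
E
```

```text
time: 20.55
eef_pos: [0.4894, -0.0495, 0.0846]
orientation: [[-0.966, -0.258, 0.001], [-0.258, 0.966, -0.003], [-0.0, -0.003, -1.0]]
force: [-0.5, -1.4, -0.5]
grip_width: 0.0246
[ 0.64  0.49 -0.8   2.02  0.48  0.83  1.39] [-0.49597943 -1.36306447 -0.4544256 ]
[5.99382169e-05 4.19689625e-03 1.54180972e-02]
```

View pics/c_s7.png

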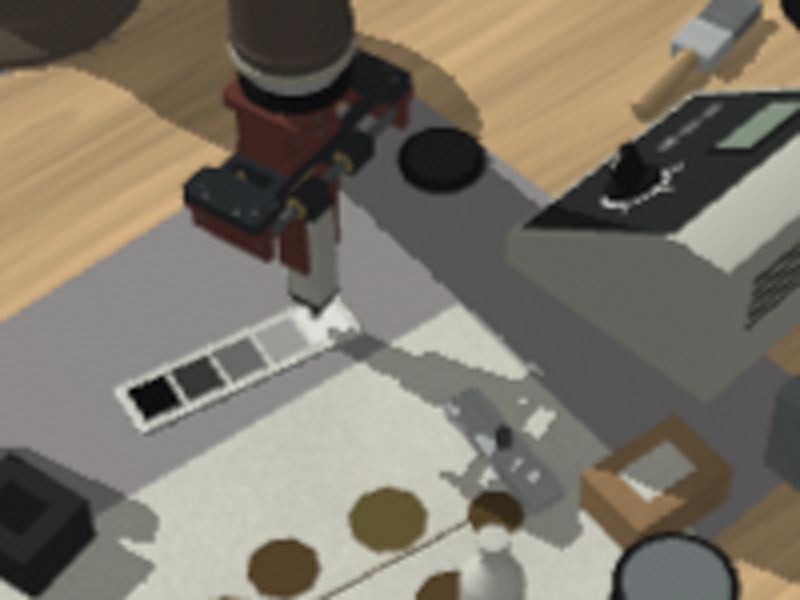

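View pics/w7.png

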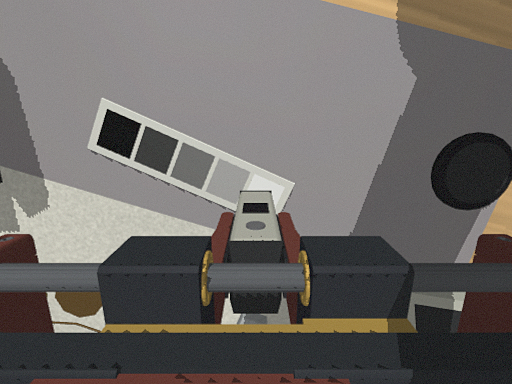

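```bash
python3 -m creep '[[[0,0,0,0,2,0,255],[0,0,0,0,2,2,255],[0,0,0,0,0,3,255],[0,0,0,0,0,3,255],[0,0,0,0,0,2,255],[0,0,0,0,0,0,255],[0,0,0,0,0,0,255],[0,0,0,0,0,0,255],[0,0,0,0,0,0,255],[0,0,0,0,0,0,255]]]'
python3 - <<'E'
from h import *
o=r.get_obs();print(o['force']);R=o['orientation']
print(R.T@(np.array([.4883,-.0455,.0692])-o['eef_pos']),np.degrees(Ro.from_matrix(R).as_rotvec()))
E
```

```text
time: 21.9
eef_pos: [0.4881, -0.0446, 0.0745]
orientation: [[-0.966, -0.259, 0.001], [-0.259, 0.966, -0.003], [-0.0, -0.003, -1.0]]
force: [0.2, 0.9, -1.1]
grip_width: 0.0251
[ 0.23530715  0.90649759 -1.14938436]
[ 1.48364269e-05 -9.46274615e-04  5.31815663e-03] [-23.46064623 178.41729065  -0.24131756]
```

```bash
python3 -m creep '[[[0,0,0,0,-0.5,1.5,255],[0,0,0,0,0,1.5,255],[0,0,0,0,0,1.3,255],[0,0,0,0,0,1,255],[0,0,0,0,0,0,255],[0,0,0,0,0,0,255],[0,0,0,0,0,0,255],[0,0,0,0,0,0,255],[0,0,0,0,0,0,255],[0,0,0,0,0,0,255]]]'
python3 - <<'E'
from h import *
o=r.get_obs();R=o['orientation']
print(o['force'],r.get_obs()['force'],R.T@(np.array([.4883,-.0455,.0692])-o['eef_pos']),o['grip_width'])
p,d=r.capture('scene');crop(p,190,130,260,190,10,'pics/c_s8.png'); print(r.get_obs()['force'])
E
```

```text
time: 23.15
eef_pos: [0.4882, -0.0451, 0.0692]
orientation: [[-0.966, -0.258, 0.001], [-0.258, 0.966, -0.003], [-0.0, -0.003, -1.0]]
force: [-0.3, -1.3, 1.3]
grip_width: 0.0247
[-0.26141316 -1.2623701   1.31611128] [-0.26141316 -1.2623701   1.31611128] [ 1.64692351e-05 -3.65209966e-04 -1.06209140e-05] 0.024743992100503407
[-0.47200898 -1.24254997  1.66020602]
```

View pics/c_s8.png

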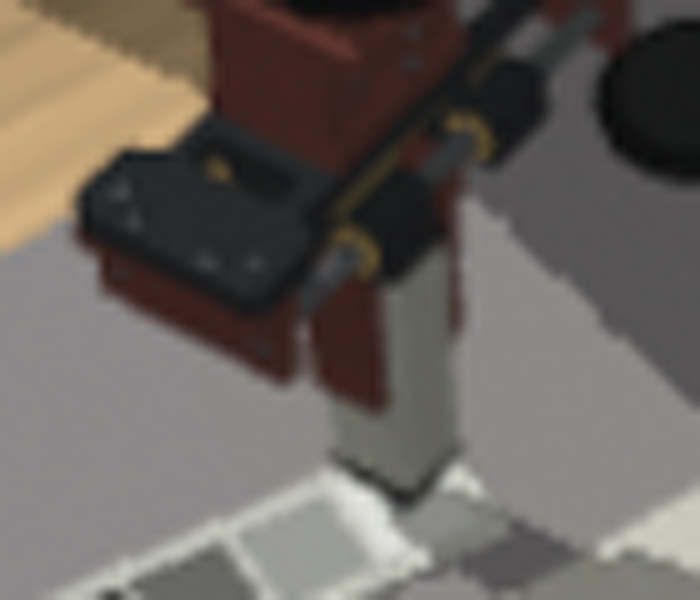

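The force went from about -1.3 N to between +1.3 and +1.7 N. That is roughly 2.8 N on the nose, or about 2.5–3 mm in, held for over 0.5 s on white. Next is the middle patch.

```bash
python3 -m creep '[[[0,0,0,0,0,-4,255],[0,0,0,0,0,-8,255],[0,0,0,7.2,-16,0,255],[0,0,0,7.2,-16,0,255],[0,0,0,7.2,-16,0,255],[0,0,0,7.2,-16,0,255],[0,0,0,0,0,0,255],[0,0,0,0,0,3,255],[0,0,0,0,0,3,255],[0,0,0,0,0,0,255]]]'
python3 - <<'E'
from h import *
o=r.get_obs();R=o['orientation']
print(o['force'],R.T@(np.array([.477,-.1145,.069])-o['eef_pos']))
E
```

```text
time: 24.45
eef_pos: [0.4768, -0.1136, 0.075]
orientation: [[-0.966, -0.26, 0.001], [-0.26, 0.966, -0.002], [-0.0, -0.002, -1.0]]
force: [-0.0, -0.3, -1.0]
grip_width: 0.0249
[-0.02811184 -0.30474828 -1.0490895 ] [ 4.99601456e-05 -8.90323262e-04  6.04932671e-03]
```

```bash
python3 -m creep '[[[0,0,0,0,-0.5,2,255],[0,0,0,0,0,1.5,255],[0,0,0,0,0,1.5,255],[0,0,0,0,0,1,255],[0,0,0,0,0,0,255],[0,0,0,0,0,0,255],[0,0,0,0,0,0,255],[0,0,0,0,0,0,255],[0,0,0,0,0,0,255],[0,0,0,0,0,0,255]]]'
python3 - <<'E'
from h import *
o=r.get_obs();R=o['orientation']
print(o['force'],R.T@(np.array([.477,-.1145,.069])-o['eef_pos']),o['grip_width'])
p,d=r.capture('scene');crop(p,170,140,250,210,9,'pics/c_s9.png'); print(r.get_obs()['force'])
E
```

```text
time: 25.7
eef_pos: [0.4771, -0.1147, 0.0694]
orientation: [[-0.966, -0.259, 0.001], [-0.259, 0.966, -0.002], [-0.001, -0.003, -1.0]]
force: [-0.9, 0.9, 1.0]
grip_width: 0.0245
[-0.86497853  0.91157646  0.99188609] [4.79480560e-05 2.37850914e-04 3.49469865e-04] 0.02445966694975024
[-1.4418452   1.31011264  0.86200215]
```

View pics/c_s9.png

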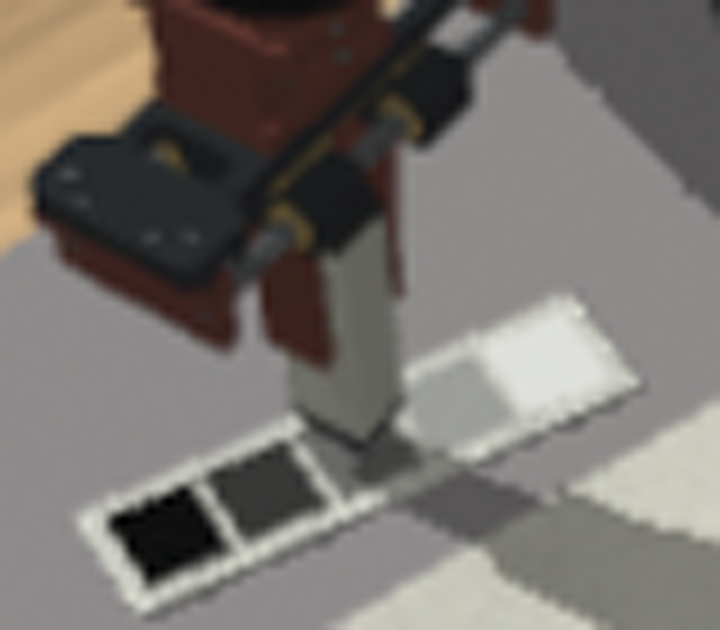

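```bash
python3 -m creep '[[[0,0,0,0,0,0.5,255],[0,0,0,0,0,0.4,255],[0,0,0,0,0,0,255],[0,0,0,0,0,0,255],[0,0,0,0,0,0,255],[0,0,0,0,0,0,255],[0,0,0,0,0,-4,255],[0,0,0,0,0,-8,255],[0,0,0,7.2,-16,0,255],[0,0,0,7.2,-16,0,255]]]'
python3 -c "
from h import *
o=r.get_obs();R=o['orientation']
print(R.T@(np.array([.466,-.1835,.069])-o['eef_pos']))"
```

```text
time: 27.0
eef_pos: [0.4708, -0.1513, 0.0804]
orientation: [[-0.966, -0.258, 0.001], [-0.258, 0.966, -0.003], [0.0, -0.003, -1.0]]
force: [0.5, 1.2, -1.1]
grip_width: 0.0251
[ 0.01294688 -0.0297984   0.011531  ]
```

```bash
python3 -m creep '[[[0,0,0,7,-15.8,0,255],[0,0,0,7,-15.8,0,255],[0,0,0,0,0,0,255],[0,0,0,0,0,3,255],[0,0,0,0,0,3,255],[0,0,0,0,0,0,255],[0,0,0,0,0,0,255],[0,0,0,0,0,0,255],[0,0,0,0,0,0,255],[0,0,0,0,0,0,255]]]'
python3 -c "
from h import *
o=r.get_obs();R=o['orientation']
print(o['force'],R.T@(np.array([.466,-.1835,.069])-o['eef_pos']))"
```

```text
time: 28.25
eef_pos: [0.4661, -0.1836, 0.0747]
orientation: [[-0.966, -0.259, 0.001], [-0.259, 0.966, -0.003], [-0.0, -0.003, -1.0]]
force: [0.0, -0.4, -2.0]
grip_width: 0.025
[ 0.01076258 -0.36731098 -2.00222245] [3.29432163e-05 1.32256308e-04 5.65593539e-03]
```

Pressing on black, 0.5 mm deeper (target TCP z 0.0685).

```bash
python3 -m creep '[[[0,0,0,0,0,2,255],[0,0,0,0,0,1.5,255],[0,0,0,0,0,1.5,255],[0,0,0,0,0,1.2,255],[0,0,0,0,0,0,255],[0,0,0,0,0,0,255],[0,0,0,0,0,0,255],[0,0,0,0,0,0,255],[0,0,0,0,0,0,255],[0,0,0,0,0,0,255]]]'
python3 - <<'E'
from h import *
o=r.get_obs();R=o['orientation']
print(o['force'],o['eef_pos'],o['grip_width'])
p,d=r.capture('scene');crop(p,140,140,230,220,8,'pics/c_s10.png'); print(r.get_obs()['force'])
o=r.get_obs()
p,d=r.capture('wrist');np.savez('pics/w10.npz',p=p,d=d,R=o['orientation'],t=o['eef_pos']);cv2.imwrite('pics/w10.png',p[:,:,::-1]);print(r.get_obs()['force'])
E
```

```text
time: 29.5
eef_pos: [0.4661, -0.1836, 0.0684]
orientation: [[-0.966, -0.259, 0.001], [-0.259, 0.966, -0.003], [-0.0, -0.003, -1.0]]
force: [-0.4, 0.3, 1.9]
grip_width: 0.0247
[-0.4498019   0.32372728  1.94656306] [ 0.46608849 -0.18362177  0.06841629] 0.0246561943355724
[-0.22498899 -0.26118864  2.40399192]
[ 0.13595806 -0.65947973  2.50838407]
```

View pics/c_s10.png

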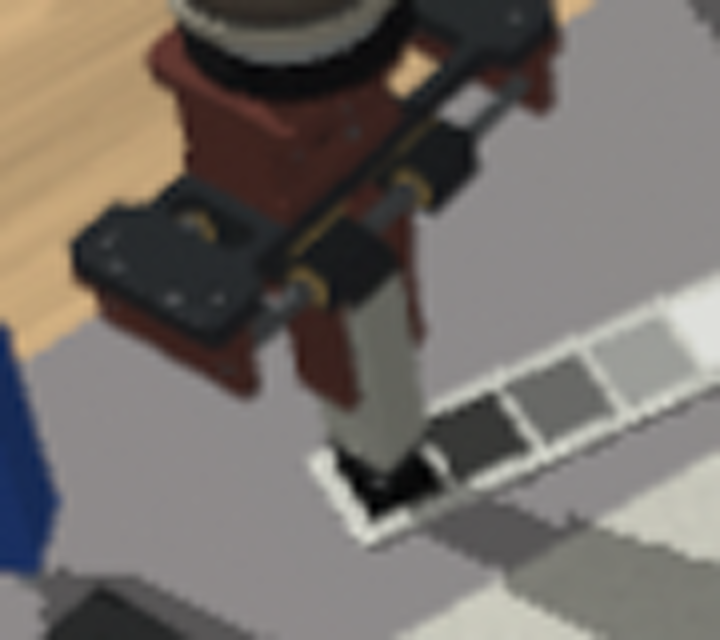

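View pics/w10.png

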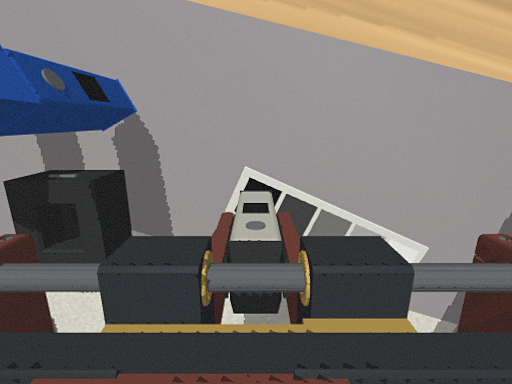

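Black: the force went from about -1.3 to +2.4 N, about 3.6 N on the nose or some 4 mm in, with the nose in the middle of the black patch. I'll lift and carry the reader back over the cradle.

```bash
python3 -m creep '[[[0,0,0,0,0,-6,255],[0,0,0,0,0,-20,255],[0,0,0,0,0,-25,255],[0,0,0,0,0,-25,255],[0,0,0,-1.8,-29,0,255],[0,0,0,-1.8,-29,0,255],[0,0,0,-1.8,-29,0,255],[0,0,0,-1.8,-29,0,255],[0,0,0,-2,-30.6,0,255],[0,0,0,0,0,0,255]]]'
python3 - <<'E'
from h import *
p,d=r.capture('scene');crop(p,90,130,230,260,5,'pics/c_s11.png')
o=r.get_obs();R=o['orientation']
print(o['eef_pos'],R.T@(np.array([.5129,-.3228,.0722])-o['eef_pos']),np.degrees(Ro.from_matrix(R.T@down(195)).as_rotvec()))
E
```

```text
time: 30.85
eef_pos: [0.5127, -0.3249, 0.1455]
orientation: [[-0.967, -0.255, 0.002], [-0.255, 0.967, -0.003], [-0.001, -0.003, -1.0]]
force: [-0.2, 0.7, -1.4]
grip_width: 0.0252
[ 0.51261136 -0.32294316  0.14540128] [-0.00025341  0.00021171  0.07320124] [-0.11558992  0.04870378 -0.09143483]
```

View pics/c_s11.png

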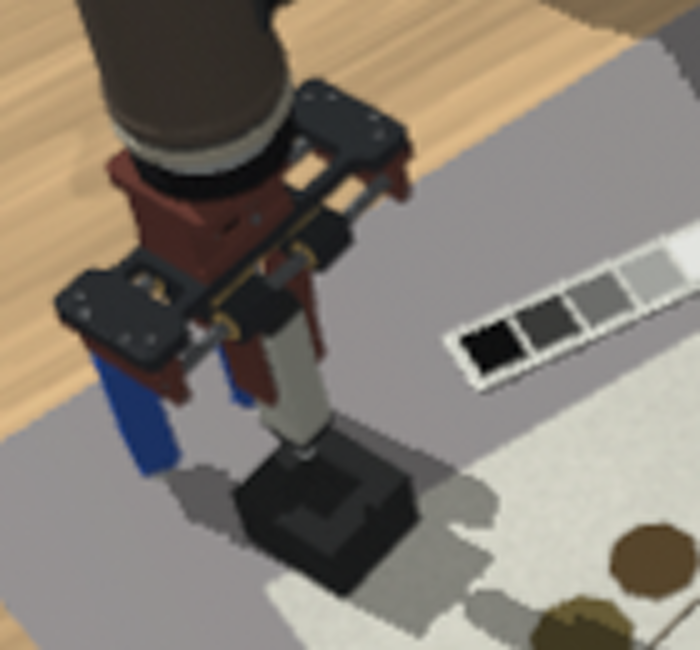

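The pose is within 0.3 mm and 0.2° of where I grasped it, and the nose at (305,452) hangs over the pocket. I'll lower in two stages.

```bash
python3 -m creep '[[[0,0,0,0,0,6,255],[0,0,0,0,0,8,255],[0,0,0,0,0,8,255],[0,0,0,0,0,8,255],[0,0,0,0,0,8,255],[0,0,0,0,0,8,255],[0,0,0,0,0,6,255],[0,0,0,0,0,6,255],[0,0,0,0,0,2,255],[0,0,0,0,0,0,255]]]'
python3 - <<'E'
from h import *
o=r.get_obs();R=o['orientation']
print(o['force'],R.T@(np.array([.5129,-.3228,.0722])-o['eef_pos']))
E
```

```text
time: 32.15
eef_pos: [0.5128, -0.3228, 0.0848]
orientation: [[-0.966, -0.259, 0.001], [-0.259, 0.966, -0.002], [-0.0, -0.003, -1.0]]
force: [0.6, 0.0, -1.3]
grip_width: 0.025
[ 0.5803768   0.01377435 -1.27138831] [-4.87408060e-05 -9.62273316e-06  1.25508278e-02]
```

```bash
python3 -m creep '[[[0,0,0,0,0,4,255],[0,0,0,0,0,4,255],[0,0,0,0,0,3,255],[0,0,0,0,0,1.3,255],[0,0,0,0,0,0,255],[0,0,0,0,0,0,255],[0,0,0,0,0,0,255],[0,0,0,0,0,0,255],[0,0,0,0,0,0,255],[0,0,0,0,0,0,255]]]'
python3 - <<'E'
from h import *
o=r.get_obs();R=o['orientation']
print(o['force'],R.T@(np.array([.5129,-.3228,.0722])-o['eef_pos']))
E
```

```text
time: 33.4
eef_pos: [0.5128, -0.3228, 0.0725]
orientation: [[-0.966, -0.259, 0.001], [-0.259, 0.966, -0.003], [-0.0, -0.003, -1.0]]
force: [-0.4, 0.6, -1.2]
grip_width: 0.0245
[-0.38073404  0.57309991 -1.18527304] [-8.16936254e-05  3.25137902e-06  3.07154093e-04]
```

```bash
python3 -m creep '[[[0,0,0,0,0,0.3,255],[0,0,0,0,0,0,230],[0,0,0,0,0,0,160],[0,0,0,0,0,0,80],[0,0,0,0,0,0,0],[0,0,0,0,0,0,0],[0,0,0,0,0,0,0],[0,0,0,0,0,0,0],[0,0,0,0,0,-6,0],[0,0,0,0,0,-15,0]]]'
python3 -m creep '[[[0,0,0,0,0,-20,0],[0,0,0,0,0,-25,0],[0,0,0,0,0,-25,0],[0,0,0,0,0,-25,0],[0,0,0,0,0,-30,0],[0,0,0,0,0,-30,0],[0,0,0,0,0,-20,0],[0,0,0,0,0,0,0],[0,0,0,0,0,0,0],[0,0,0,0,0,0,0]]]'
python3 - <<'E'
from h import *
o=r.get_obs();print(o['eef_pos'],o['force'])
p,d=r.capture('wrist');np.savez('pics/w12.npz',p=p,d=d,R=o['orientation'],t=o['eef_pos']);cv2.imwrite('pics/w12.png',p[:,:,::-1])
P=cloud(cam('wrist',o),d);roi=np.zeros((384,512),bool);roi[135:235,195:300]=1
for nm,lo,hi in (('readertop',.130,.145),('cradletop',.042,.050)):
    m=roi&(P[...,2]>lo)&(P[...,2]<hi);Q=P[m]
    rc=cv2.minAreaRect(np.float32(Q[:,:2]*1000));print(nm,len(Q),Q[:,2].mean(),rc)
p,d=r.capture('scene');crop(p,90,90,390,310,2.6,'pics/c_s12.png')
p,d=r.capture('top');cv2.imwrite('pics/t12.png',p[:,:,::-1]);np.savez('pics/t12.npz',p=p,d=d)
E
```

```text
time: 34.65
eef_pos: [0.5125, -0.3226, 0.0935]
orientation: [[-0.966, -0.259, 0.0], [-0.259, 0.966, -0.002], [0.0, -0.002, -1.0]]
force: [-0.4, 0.9, -0.4]
grip_width: 0.0876
time: 35.9
eef_pos: [0.5121, -0.3222, 0.2673]
orientation: [[-0.966, -0.259, -0.0], [-0.259, 0.966, -0.002], [0.001, -0.002, -1.0]]
force: [0.6, -0.1, -0.5]
grip_width: 0.0878
[ 0.51212327 -0.32216997  0.26730473] [ 0.6425711  -0.14240475 -0.51120934]
readertop 429 0.1349323962706057 ((512.234619140625, -322.4881286621094), (25.515993118286133, 20.684284210205078), 14.855073928833008)
cradletop 1440 0.0455381879110902 ((513.033935546875, -322.0441589355469), (70.94677734375, 63.620845794677734), 15.450227737426758)
```

View pics/c_s12.png

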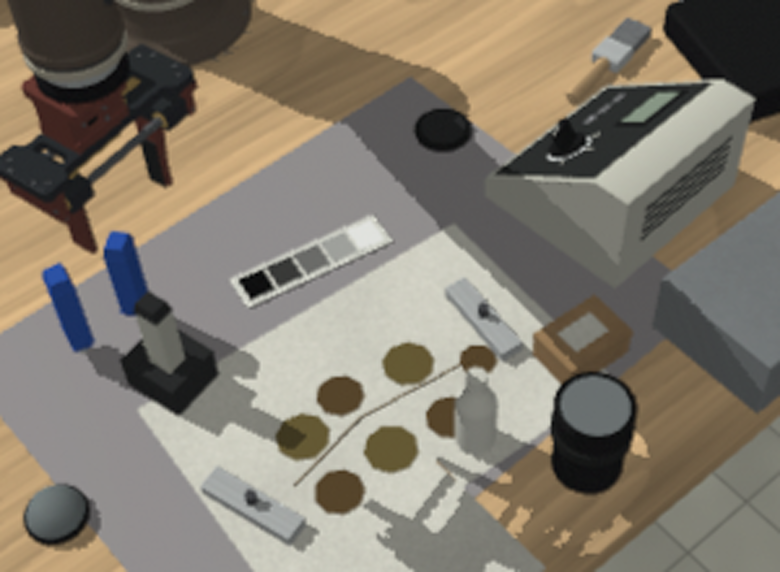

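View pics/w12.png

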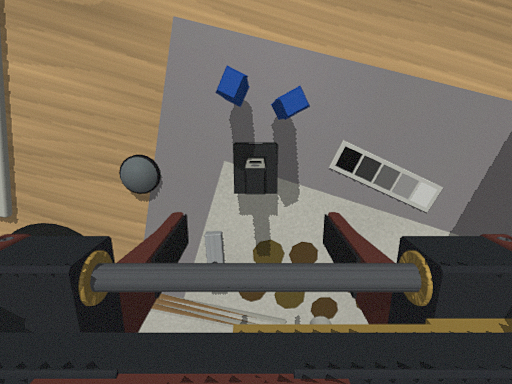

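View pics/t12.png

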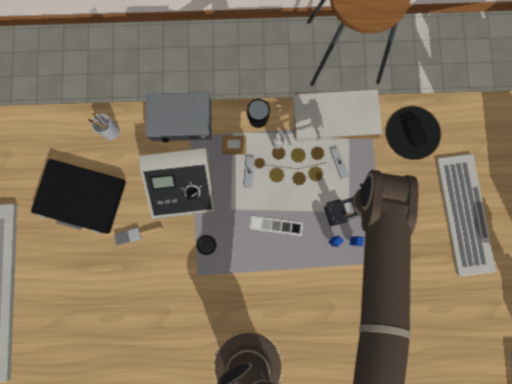

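The reader stands in the cradle again: centre within about 1 mm, top at 0.135, yaw 15°. In the scene view the knob points to its right tick, and the weights, glue, cap, brush, boxes and blue bodies are where they were. The gripper is clear, so I'm handing in.

Run:
```python
from h import *
a=np.load('pics/top0.npz')['p'].astype(int);b=np.load('pics/t12.npz')['p'].astype(int)
for n,(u,v) in dict(glue=(278,141),wa=(249,170),wb=(340,163),cap=(206,245),mag=(384,195),brush=(127,236),blue1=(336,241)).items():
    s=np.s_[v-7:v+8,u-7:u+8];print(n,abs(a[s]-b[s]).mean().round(1))
print(r.hand_in())
```

```text
glue 39.3
wa 7.1
wb 33.1
cap 3.2
mag 22.9
brush 6.5
blue1 5.5
the job is handed in; nothing more can be done
None
```

I turned the knob two clicks clockwise to its right-hand position, pressed the reader's nose on the white, middle and black patches in that order, and stood it back in its cradle. I handed the job in at about 36 s.

**Knob:** My first grip would have run the last joint into its limit, so I let go at about 20°, before the hump. The knob sprang back to the left mark, and I re-gripped a half turn round and turned it in one go. A close crop then showed the pointer in line with the right position, and the last scene view agreed.

**Readings:** Each patch was held for well over 0.2 s, with the reader about 0.2° off upright.

| Patch | Force on the nose | Travel I estimate |
|---|---|---|
| White | about 2.8 N | about 3 mm |
| Middle | about 2.2 N | about 2.8 mm from height |
| Black | about 3.6 N | about 4 mm |

The middle force was noisy and lower than its height suggested, so I pressed about 0.9 mm deeper there. I did not record the force for that deeper press.

**Reader:** It is back in the cradle within about 1 mm of the centre, with its top at 0.135 m, about its starting height.

**Other things on the desk:** The first and last views show them all in place, including the blue look-alikes. A last pixel comparison of the top view differed at the glue, weight_b and the magnifier. The arm's shadow probably explains that, but I did not check it separately before handing in. The two views of the card's position disagreed by about 2 mm, so I used a value between them.

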